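Plug the rotator's interlock and hold its sprung cover at the set angle

TASK

Take the orange service plug out of the pocket tray and push it fully home in the interlock socket (orange collar) on the tube rotator's control box, and let go of it; the cover must stay shut until the plug is in. Then lift the rotator's sprung cover by its black tab until the cover's edge lines up with the orange pointer on the machine's end, and finish while still holding it there, because it falls shut if let go. Leave the pointer, the two grey plugs, the dish and the bottle as they are.

Things in the scene. Friction and masses are not known exactly. Their poses are not given: they have to be found in the camera images.
- plug (a point): Centre of the head of the orange service plug: a round upright head of diameter 20 mm and height 26 mm (13 mm above and below this point) with, below it, a shank of diameter 12 mm and length 18 mm. About 30 g. z points up from shank to head. At the start it stands in one of the tray's three pockets, shank down, the head's shoulder resting on the tray's top face.
- tray: White pocket tray, fixed to the bench, 160 mm (its x) by 60 mm (its y) by 26 mm high; origin at the centre of its underside, z up. Three pockets in a row along its x at -50, 0 and +50 mm, 15 mm wide and 21 mm deep: one holds the orange plug, the other two the grey plugs (which is which varies).
- blank_a: Grey plug of the same shape as the orange one; to be left in its pocket. Origin at the foot of its shank.
- blank_b: The other grey plug; to be left in its pocket. Origin at the foot of its shank.
- rotator: Tube rotator, fixed to the bench: a frosted white box 200 mm (its x) by 260 mm (its y), 114 mm high, under a hinged cover; origin at the centre of the box's underside, z up. Its -x side is the side with the cover's tab. The control box, 100 mm (x) by 95 mm (y), 75 mm high, stands out from that side (centre at x -150, y +83 mm); the orange pointer is at the -y end.
- socket (a point): Centre of the mouth of the interlock socket, an upright round hole 15 mm wide and 22 mm deep with a 2 mm chamfer in the flat top of the control box, ringed by an orange collar. The plug is fully home when its head's shoulder rests on the box top: the head's centre is then 13 mm above this point.
- cover (a joint): Angle of the cover in rad: 0 shut (level), grows as its tab rises, up to 1.2. The cover (about 0.35 kg) is a plate 200 by 262 by 8 mm; weight and spring hinge pull it shut: about 0.7 N m near shut, about 1.1 N m at 0.6 rad, so about 3 to 5 N downwards at the tab.
- tab (a point): Grip point of the cover's black tab, on the cover's mid-plane, 40 mm outside the free edge of the plate. The tab is 24 mm wide (its y, parallel to the hinge; grip it across this width), 14 mm thick (its z) and stands 60 mm out from the edge along its -x, in free air. Axes turn with the cover: x points from the tab to the hinge, z out of the cover's upper face. It can pivot between the fingertips as the cover turns.
- cover_hinge (a point): Point on the cover's hinge line, 120 mm above the bench, 240 mm from the tab point, square across from it. The hinge runs along the rotator's y.
- mark (a joint): Angle in rad to which the orange pointer is set, about the same hinge line and counted as cover: the cover is at the mark when the two values are equal. Between 0.30 and 0.62; differs each time.
- mark_tip (a point): Outer end of the orange pointer, a bar 8 mm high and 4 mm thick that lies along a radius of the hinge, from 25 to 200 mm out, just outside the rotator's -y end (140 mm from the middle). x points along the bar to the hinge. The tip stands up to 240 mm above the bench. Friction holds it; do not touch it.
- dish: Round lidded culture dish, 90 mm across, 16 mm high, loose on the bench; leave alone. Origin under its centre.
- bottle: Amber bottle with blue cap, 56 mm across, 110 mm high, loose on the bench; leave alone. Origin under its centre.
Things that resemble listed ones, but are neither listed nor needed, are in the scene too. What is shaped like the blank_a but pink or purple is not meant.

How it is judged:
By the outcome, as a careful person would: the job done as asked, in the order asked, and still so for the second after the job is handed in, while the arm keeps its last pose, push and grip.
It also fails if it takes over 64 s, if anything falls off the work surface, if the arm or the gripper's body presses on something with over 40 N, if the wrist force passes 120 N, or if a joint passes its speed limit or range.

ROBOT

A 7-joint arm with a two-finger parallel gripper is mounted at the origin on the work surface. World frame = base frame: x ahead of the robot, y to its left, z up, the work surface at z = 0. Lengths are in m, angles in degrees, forces in N, time in s.
With the tool pointing down it reaches from about 0.35 to 0.775 m from the base axis. Payload 3.1 kg.
Tool frame: the origin (TCP) lies on the centre line of the jaws, within the pads' length; the fingertips stand 17 mm ahead of it and the grasp point (between the pads) lies 2 mm behind it (robot.tip_reach is the distance from the TCP to the fingertips, in m); z points along the fingers, y is the direction in which the jaws open and shut (so a half turn about z gives the same grasp; the last joint's range is limited). The gripper opens to 85 mm and grips with 20 to 120 N. Pads are 22 mm wide; open, the fingers measure 114 mm over their backs; the gripper's body (76 mm by 85 mm) begins 54 mm behind the grasp point. The pads swing forward as they close: fully open they stand 13 mm farther back than shut.
Start: joints at [-2.389, 17.813, 0.802, 86.603, -0.252, 75.585, -1.558], TCP at [0.55, 0, 0.248] pointing down, gripper open.
Joint ranges: [-154.91, 154.91], [-16.99, 109.72], [-72.82, 74.43], [7.12, 147.25], [-82.49, 262.49], [11.32, 116.49], [-174.64, 174.64]. Speed limits (degrees/s): [159.86, 159.86, 180, 180, 180, 180, 180].

INTERFACE

Orientations are given as [roll, pitch, yaw] about the fixed x, y, z axes, in that order (R = Rz(yaw) Ry(pitch) Rx(roll)).
In Python, from station import robot, fingers, vision, workorder, recognise gives the robot as it stands. Calls block until the motion is done:
- robot.move_to(position, orientation): joint-space move of the TCP to a pose.
- robot.line_to(position, orientation=None, velocity=0.15, f_stop=None): straight line of the TCP; orientation=None keeps the orientation; velocity is the mean speed in m/s. With f_stop (N) it stops when the force on the tool has changed by that much, and returns True; else False.
- robot.move_j(angles): joint-space move.
- fingers.gripper_to(opening, force=None): opening from 0.0 (shut) to 1.0 (fully open); force is the grip in N (None keeps the last); returns when the fingers have stopped.
- robot.pause(seconds).
- robot.inverse_kinematics(position, orientation): joint angles nearest the present ones, or None.
- vision.grab_frame(name): name is "scene" or "side" or "wrist"; returns the picture (480x640x3 uint8, red, green, blue); there is no depth.
- vision.calibration(name): a dict with "mtx" (3x3 intrinsics, pixels), "extrinsics" (4x4, takes a point from world to camera coordinates); the wrist camera has in their place "T_tool_cam" (4x4, takes a point from camera to tool coordinates, whose origin is the TCP and whose axes are the flange's). Camera axes: x right, y up, looking along -z (the intrinsics and any distortion apply to the point x, -y, -z); pixel columns grow to the right and rows downward; lengths in m; the calibration is good to about 2 mm. The wrist camera is an equidistant fisheye: a pixel r from the principal point sees the ray r / f radians off the axis. A picture is of the moment at which its call begins: read the wrist's pose just before it. calibration takes no time and is no camera call.
A pose or a line that the arm cannot do raises robot.PlanningError and nothing moves.
- workorder.close_job(): hands the job in, once; it reports no verdict.
Trained networks look in the newest picture that a camera, given by its name, has taken for a name from the list of things; names that differ only in an ending like _2 or _b are one class to them, and where a whole thing is asked for, a point or a joint stands for the part that bears it (a point fixed in the world has none). Each returns a list of dicts, best first, with "p" (0 to 1); they miss things now and then, are a little off and sometimes report something else, mostly with a low value. They report only what shows in the picture. A call takes as long as a camera call. They do not tell look-alikes from the thing itself.
- recognise(label, camera): "rect" ([centre column, centre row, width, height] in pixels, round what is visible of it).
Readings, each from a call of its own:
- robot.current_time_s(): time.
- robot.current_joint_positions(): joint angles.
- robot.current_dq(): joint speeds.
- robot.current_joint_torque(): joint torques, N m.
- robot.current_tool_pos(): TCP position.
- robot.current_eef_rot(): TCP orientation.
- robot.current_contact_force(): force on the tool from outside, world axes, zero at the start.
- robot.current_torque(): the same for the moment, N m.
- robot.current_finger_gap(): opening from 0.0 (shut) to 1.0 (fully open).
Only numpy, scipy, OpenCV 4.12 (cv2) and the standard library are available. Lean on these libraries where they do the work, as an engineer would, in place of code of your own. Each camera call takes 0.05 s, during which the arm holds its last target.

## Working session

There is one attempt and no reset: what is moved stays moved. The work goes in short steps, each a Python script; the robot and the scene stay as the last script left them, time stands still between calls to the robot, and variables do not carry over. Pictures are saved under pics/ and viewed, and the job is handed in when it is done.

```bash
ls; mkdir -p pics
python3 - <<'E'
from station import robot, fingers, vision, workorder, recognise
import cv2
print(robot.current_time_s())
for n in ["scene","side","wrist"]:
    im=vision.grab_frame(n); cv2.imwrite(f"pics/{n}0.png",im[:,:,::-1])
    c=vision.calibration(n); print(n,{k:(v.tolist() if hasattr(v,'tolist') else v) for k,v in c.items()})
E
```

```text
pics
0.0
scene {'mtx': [[619.8846188099279, 0.0, 324.61753000757335], [0.0, 619.8846188099279, 236.12286954113222], [0.0, 0.0, 1.0]], 'extrinsics': [[-0.8451620363147992, 0.5344544306606274, 0.007719709803277133, 0.5345094942358775], [-0.3857339606557362, -0.6198528497989783, 0.6833679508090238, 0.14832979188102163], [0.3700141132025389, 0.5745788946204952, 0.7300333210803661, -1.3688718809185692], [0.0, 0.0, 0.0, 1.0]]}
side {'mtx': [[488.3068063522375, 0.0, 320.92353307610523], [0.0, 488.3068063522375, 234.8239006431827], [0.0, 0.0, 1.0]], 'extrinsics': [[0.9948522275206669, -0.09946869073766756, -0.019365561187352248, -0.6176215597481283], [0.08074256051446449, 0.662590265172926, 0.744617203279403, -0.08937418809294025], [-0.06123466598859564, -0.7423477083287899, 0.6672107580219755, -0.931256958289287], [0.0, 0.0, 0.0, 1.0]]}
wrist {'mtx': [[371.64829954431775, 0.0, 317.7296355674913], [0.0, 371.64829954431775, 240.46099452185584], [0.0, 0.0, 1.0]], 'T_tool_cam': [[0.0001601242968171229, 0.9561338160127076, 0.2929301968681043, 0.07468878169070181], [0.9999998858446886, -0.00028497441920632906, 0.00038353642459817386, -0.0006694567025916642], [0.00045018975795148265, 0.29293010201506625, -0.956133752496283, -0.12554589982843747], [0.0, 0.0, 0.0, 1.0]]}
```

View pics/scene0.png

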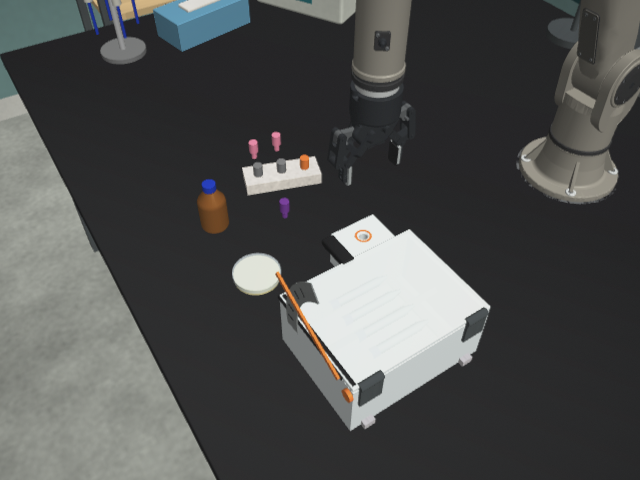

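View pics/side0.png

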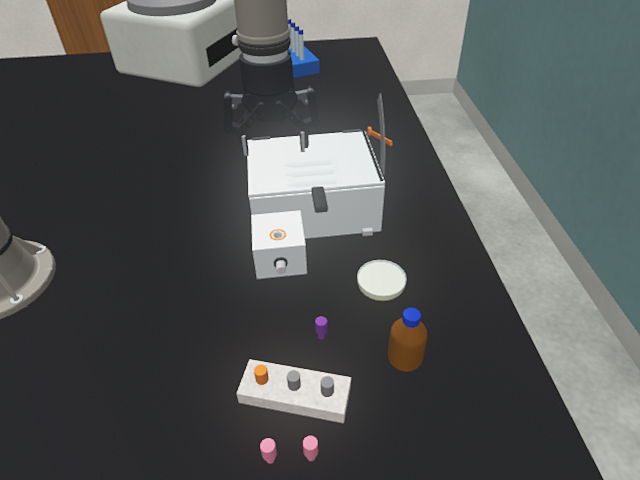

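View pics/wrist0.png

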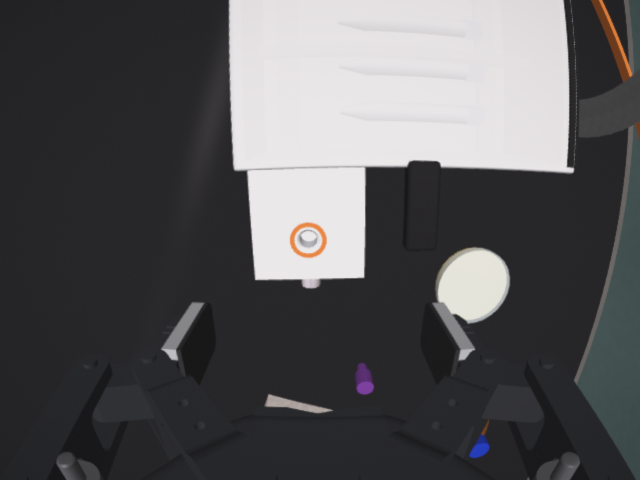

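Run:
```python
import cv2
a=cv2.imread("pics/scene0.png"); b=cv2.imread("pics/side0.png")
def crop(im,x,y,w,h,n,s): cv2.imwrite(f"pics/{n}.png",cv2.resize(im[y:y+h,x:x+w],None,fx=s,fy=s,interpolation=cv2.INTER_CUBIC))
crop(a,230,120,160,120,"c1",5); crop(a,225,220,200,150,"c2",4); crop(a,265,260,110,150,"c2b",4); crop(b,230,80,200,150,"c3",4); crop(b,220,340,160,120,"c4",5); crop(b,230,180,160,110,"c5",5)
```

```text
(no output)
```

View pics/c1.png

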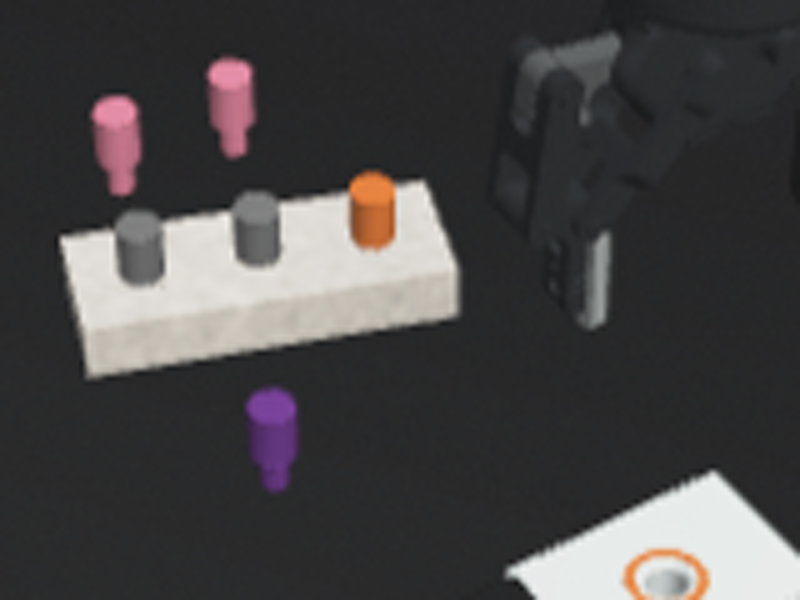

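View pics/c2.png

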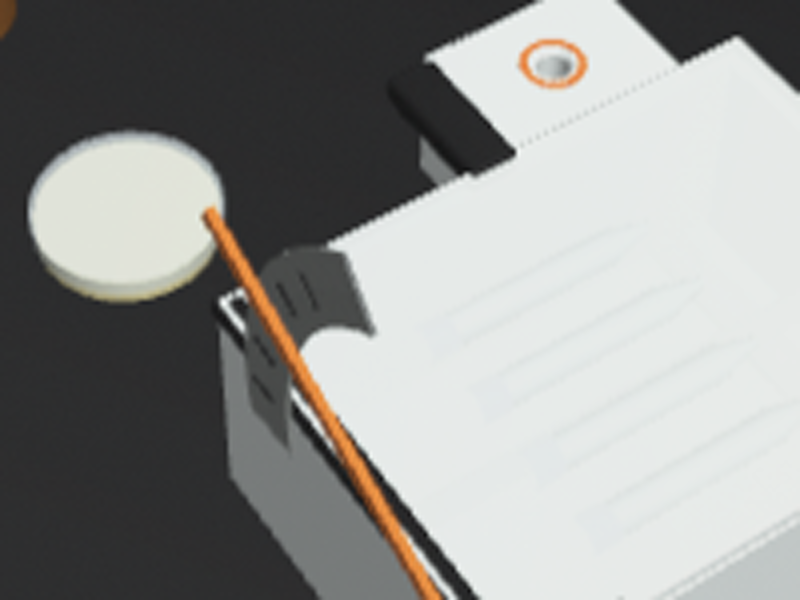

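View pics/c2b.png

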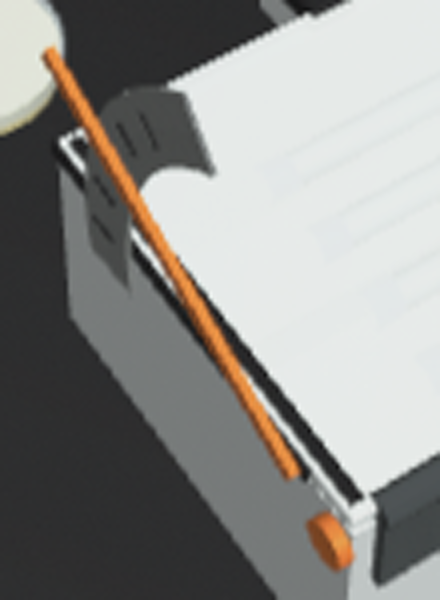

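View pics/c3.png

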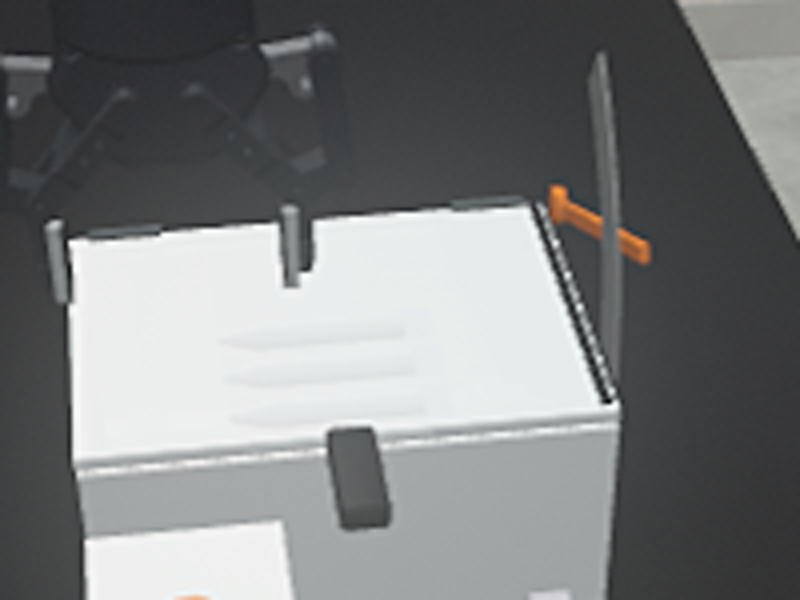

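View pics/c4.png

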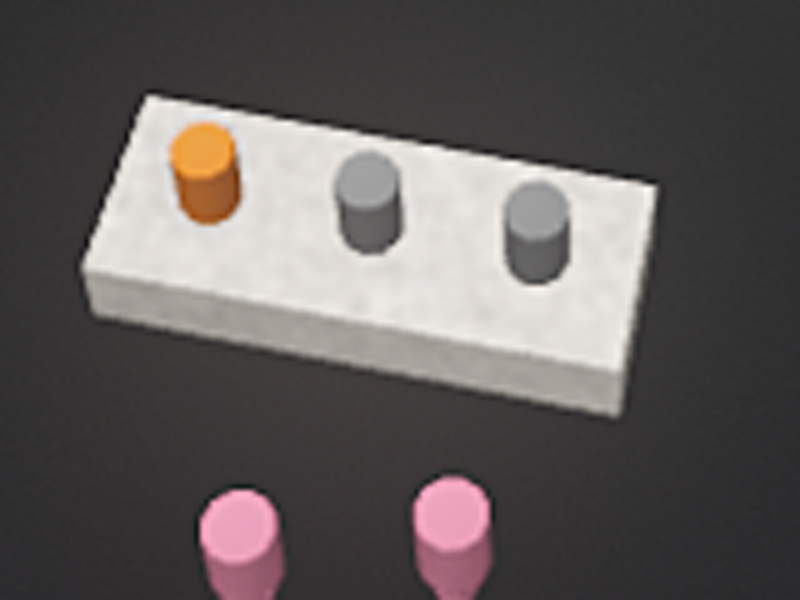

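View pics/c5.png

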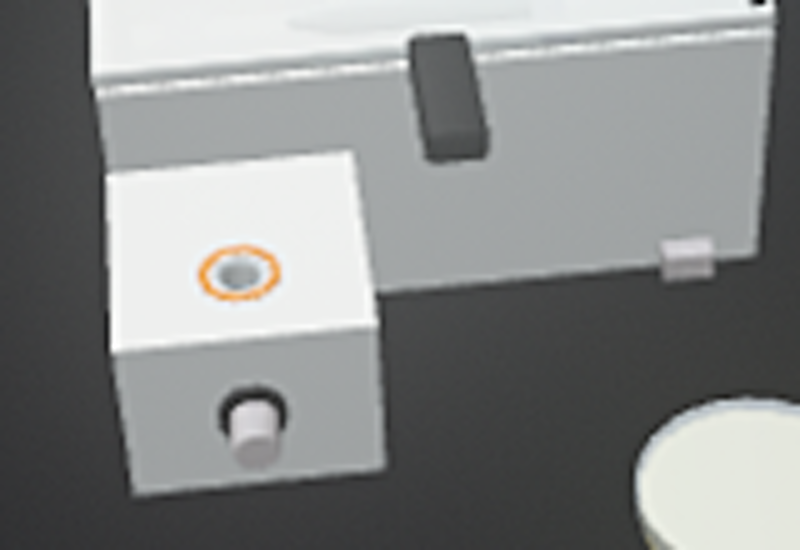

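```bash
cat > h.py <<'E'
from station import robot, fingers, vision, workorder, recognise
import numpy as np, cv2
from scipy.spatial.transform import Rotation as R
from scipy.optimize import least_squares
C={n:vision.calibration(n) for n in ("scene","side","wrist")}
def proj(n,p):
    c=C[n];E=np.array(c["extrinsics"]);q=E[:3,:3]@np.array(p)+E[:3,3];K=np.array(c["mtx"])
    return np.array([K[0,0]*q[0]/-q[2]+K[0,2],K[1,1]*-q[1]/-q[2]+K[1,2]])
def tri(obs,z=None):
    f=lambda p: np.concatenate([proj(n,p)-u for n,u in obs]+([[ (p[2]-z)*5000]] if z is not None else []))
    s=least_squares(f,[.6,0,.1]); return s.x,np.round(s.fun,1)
def wproj(p,tp,rot):
    c=C["wrist"];T=np.array(c["T_tool_cam"]);K=np.array(c["mtx"])
    pt=R.from_euler("xyz",rot,degrees=True).inv().apply(np.array(p)-tp)
    q=T[:3,:3].T@(pt-T[:3,3]); d=np.array([q[0],-q[1],-q[2]]); r=np.hypot(d[0],d[1]); th=np.arctan2(r,d[2])
    return K[:2,2]+K[0,0]*th*d[:2]/r
def save(n,name,box=None,s=1):
    im=vision.grab_frame(n)
    o=im
    if box: x,y,w,h=box;o=im[y:y+h,x:x+w]
    cv2.imwrite(f"pics/{name}.png",cv2.resize(o,None,fx=s,fy=s,interpolation=cv2.INTER_CUBIC)[:,:,::-1]); return im
E
cat > fit.py <<'E'
from h import *
tp=np.array(robot.current_tool_pos());rot=robot.current_eef_rot();print(tp,rot)
print("plugtop",tri([("scene",(304.6,157.4)),("side",(260.6,370))]),tri([("scene",(304.6,157.4)),("side",(260.6,370))],.052))
so=[("scene",(363.2,236)),("side",(277.8,234.6))]
print("sock",tri(so),tri(so,.075)); 
print("tip",tri([("scene",(277.2,273.4)),("side",(391.5,143))]))
s=tri(so,.075)[0]; print(wproj(s,tp,rot),"seen 308,240")
obs=[("scene",(409.5,229.3),(-100,131,124)),("scene",(488,305),(100,131,124)),("side",(248.6,195.6),(-100,131,124)),("side",(385,183),(-100,-131,124)),
("side",(242.4,250.4),(-200,130.5,75),),("side",(305.6,245),(-200,35.5,75)),("side",(300.4,210.4),(-100,35.5,75)),
("side",(317.6,205.6),(-160,0,127)),("scene",(363.2,236),None),("side",(277.8,234.6),None)][:8]
def W(v,m): 
    c,s=np.cos(v[2]),np.sin(v[2]); m=np.array(m)/1000
    return np.array([v[0]+c*m[0]-s*m[1],v[1]+s*m[0]+c*m[1],m[2]])
wobs=[((234,170),(-100,131,124)),((572,171),(-100,-131,124)),((255,279),(-200,130.5,75)),((365,277),(-200,35.5,75)),((365,168),None),((422,249),(-160,0,127))]
wobs=[o for o in wobs if o[1]]
f=lambda v: np.concatenate([proj(n,W(v,m))-u for n,u,m in obs]+[wproj(W(v,m),tp,rot)-u for u,m in wobs])
r=least_squares(f,[.6,.3,1.57],loss="soft_l1",x_scale=[.1,.1,.1]);v=r.x
print("rot",v[:2],np.degrees(v[2]));print(np.round(f(v).reshape(-1,2),1))
print("tab",W(v,(-140,0,120)),"hinge",W(v,(100,0,120)))
print("sock in rot", np.array([[np.cos(v[2]),np.sin(v[2])],[-np.sin(v[2]),np.cos(v[2])]])@(s[:2]-v[:2]))
def P(a,d): return W(v,(100-d*np.cos(a),-140,120+d*np.sin(a)))
d=200
g=lambda a: np.concatenate([proj("scene",P(a[0],200))-(277.2,273.4),proj("side",P(a[0],200))-(391.5,143),proj("scene",P(a[0],25))-(337.7,378)])
q=least_squares(g,[.45]);print("mark",q.x,np.round(q.fun,1)); print(P(q.x[0],200))
np.save("v.npy",np.append(v,q.x))
E
python3 fit.py
```

```text
[5.49468237e-01 5.21251767e-06 2.47474617e-01] [-1.79895906e+02  4.77141507e-03  9.00036567e+01]
plugtop (array([ 0.50406904, -0.28424679,  0.05217774]), array([-0.4,  0.2, -0.3, -0.1])) (array([ 0.50404977, -0.28420009,  0.05200171]), array([-0.4,  0.2, -0.3, -0. ,  0. ]))
sock (array([ 0.54080759, -0.01491928,  0.07512025]), array([ 0.1, -0. ,  0.1,  0. ])) (array([ 0.54078658, -0.01491456,  0.07500137]), array([ 0.1, -0. ,  0.1,  0.1,  0. ]))
tip (array([0.76201247, 0.07271987, 0.19977489]), array([-0.2,  0.1, -0.3, -0.1]))
[308.67947608 238.50007736] seen 308,240
rot [0.61862742 0.15211223] 91.676309398224
[[ 0.2 -1.2]
 [ 4.1  1. ]
 [-0.7 -0.6]
 [ 0.1 -0.8]
 [10.  -0. ]
 [-0.3 -0. ]
 [-0.5  0.1]
 [ 3.8  1.3]
 [-1.1  0.4]
 [ 2.5  0.4]
 [ 0.8 -0.5]
 [-0.6 -1.1]
 [ 0.1  1.1]]
tab [0.62272283 0.01217214 0.12      ] hinge [0.61570213 0.25206943 0.12      ]
sock in rot [-0.16467823  0.08269356]
mark [0.40825364] [ 0.4 -0.1 -0.8  0.2  2.   1.7]
[0.76101197 0.07268029 0.19940142]
```

Run:
```python
from h import *
g=tri([("scene",(258,164.4)),("side",(327.4,381))]);p=np.array([0.50405,-0.2842,.052]);print(g)
d=g[0]-p;print(np.linalg.norm(d[:2]));y=np.degrees(np.arctan2(d[1],d[0]));print("tray yaw",y)
for yy in (y,y+180):
  for q in ([p[0],p[1],.047],[.5408,-.0149,.1]): print(yy,robot.inverse_kinematics(q,[180,0,yy]))
for a in (0,.41): print(robot.inverse_kinematics([0.6227+.0,0.0122+.24*(1-np.cos(a)),.118+.24*np.sin(a)],[180,0,91.7]))
print(robot.current_time_s())
```

```text
(array([ 0.59926721, -0.31422047,  0.05390376]), array([-0.5,  0.1, -0.3, -0.1]))
0.09983759945057577
tray yaw -17.499232224046672
-17.499232224046672 [ 11.28736682  33.1877142   23.16616619  96.96262869 -15.6300101
  53.05958074 -66.96498078]
-17.499232224046672 [-13.82797362  24.75978321  17.96139357 100.30957777  -8.92812502
  56.32467702 -99.94572906]
162.50076777595334 [30.31898919 31.83215633 -3.61110286 96.15068418  2.41305334 52.09280545
 98.26755769]
162.50076777595334 [  7.62306021  24.68553765 -10.33975643  99.43669525   5.16701647
  56.33955657  67.84194144]
[-2.95514733 31.66183321  0.39497276 84.85172453 -0.23168743 63.48723761
 -0.81553542]
[-4.53754203e+00  2.76060721e+01  3.13026299e-02  7.72923766e+01
 -1.50099109e-02  7.51015552e+01 -2.80594391e+00]
0.15
```

Run:
```python
from h import *
o=[180,0,-17.5];p=[0.50405,-0.2842]
robot.move_to(p+[.16],o)
fingers.gripper_to(0.5,40)
print(robot.current_time_s(),robot.current_tool_pos())
save("wrist","w1")
print(robot.line_to(p+[.047],o,velocity=.08,f_stop=8))
print(robot.current_tool_pos(),robot.current_contact_force(),robot.current_time_s())
fingers.gripper_to(0.0,40); print(robot.current_finger_gap())
robot.line_to(p+[.12],o,velocity=.12)
print(robot.current_time_s(),robot.current_finger_gap(),robot.current_contact_force())
save("scene","s1",(230,100,200,150),4);save("side","d1",(180,280,200,150),4)
```

```text
1.7917 [ 0.50415807 -0.28401002  0.16007691]
False
[ 0.50453839 -0.28447606  0.04762849] [ 0.05246457 -0.97788477 -0.20405564] 3.4
0.20113437832688416
4.4917 0.20079080991367032 [-0.31006096 -0.07013178 -0.71972933]
```

View pics/s1.png

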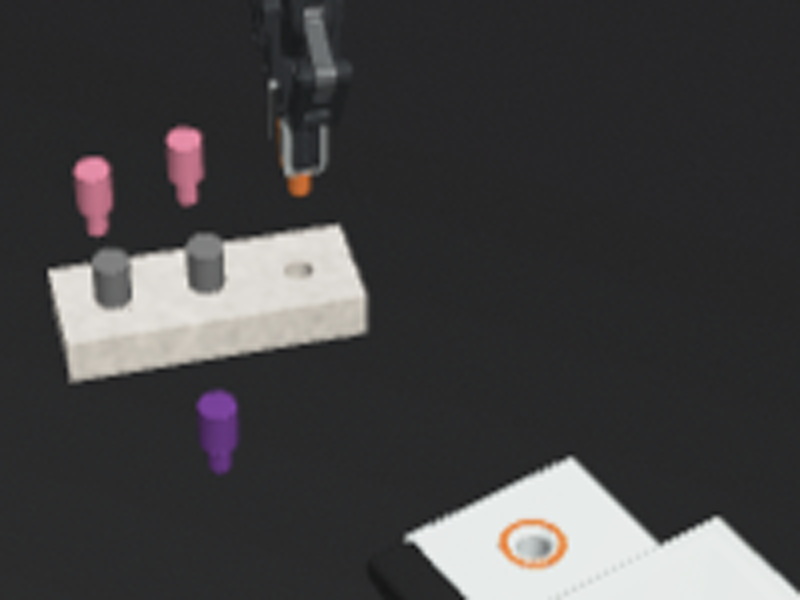

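View pics/d1.png

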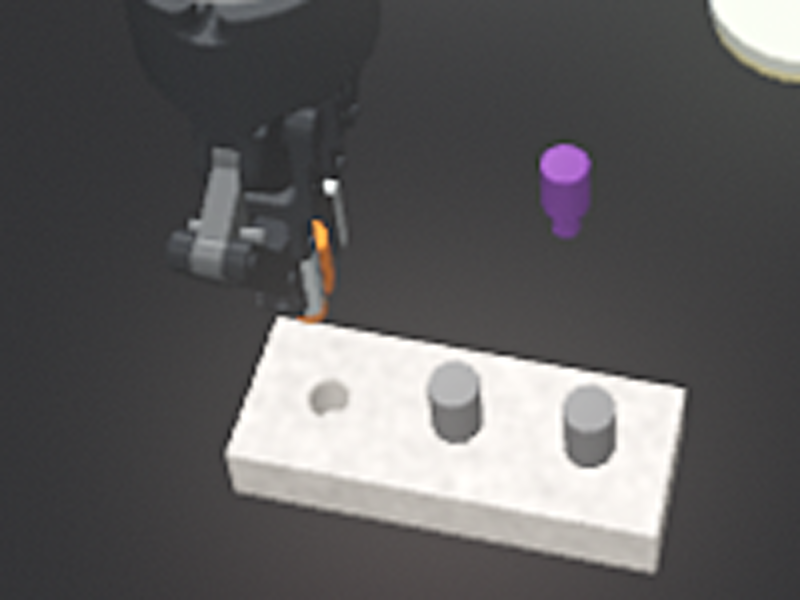

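Run:
```python
from h import *
print(tri([("scene",(304.5,167.5)),("side",(262.2,379.5))]),tri([("scene",(304.5,167.5)),("side",(262.2,379.5))],.026))
o=[180,0,-17.5]
robot.move_to([.5408,-.0149,.17],o)
robot.line_to([.5408,-.0149,.128],o,velocity=.1)
print(robot.current_time_s(),robot.current_tool_pos(),robot.current_eef_rot())
save("scene","s2",(300,160,120,90),6);save("side","d2",(220,160,120,90),6);save("wrist","w2")
```

```text
(array([ 0.50418789, -0.28356379,  0.02531103]), array([ 0., -0.,  0.,  0.])) (array([ 0.50426272, -0.28373379,  0.02599381]), array([-0. , -0.3,  0. , -0.1, -0. ]))
6.2333 [ 0.54093334 -0.01584428  0.12803052] [ 1.79976803e+02 -8.48263055e-03 -1.75862039e+01]
```

View pics/s2.png

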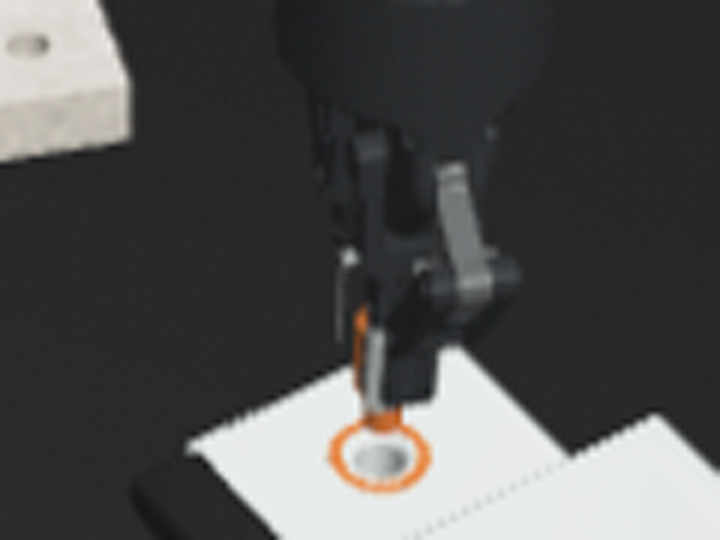

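View pics/d2.png

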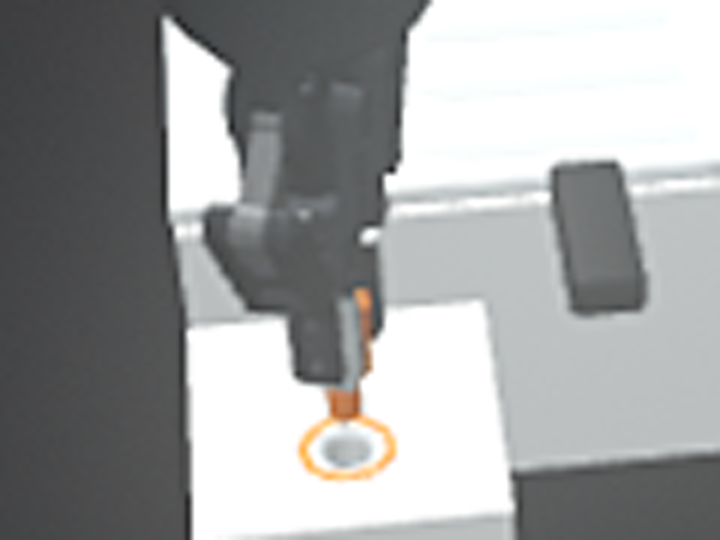

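View pics/w2.png

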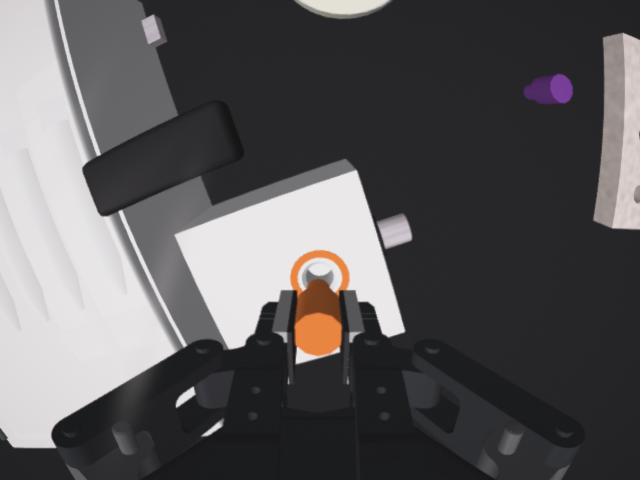

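Run:
```python
from h import *
print(tri([("scene",(363.6,230)),("side",(277.5,228))]),tri([("scene",(363.6,230)),("side",(277.5,228))],.0884))
print(robot.current_tool_pos(),robot.current_contact_force())
```

```text
(array([ 0.54132794, -0.01473004,  0.0911892 ]), array([-0.,  0., -0., -0.])) (array([ 0.54083848, -0.01462292,  0.08843314]), array([ 0.2,  1. , -0.2,  1.1,  0.2]))
[ 0.54159233 -0.01523796  0.12889334] [-0.56628654  0.43531168 -0.9423701 ]
```

Run:
```python
from h import *
o=[180,0,-17.5]
print(robot.line_to([.5408,-.0149,.0925],o,velocity=.04,f_stop=14))
for _ in range(4): print(robot.current_tool_pos(),robot.current_contact_force())
print(robot.current_time_s())
save("scene","s3",(300,160,120,90),6);save("side","d3",(220,160,120,90),6)
```

```text
True
[ 0.54030701 -0.01489021  0.09650919] [-0.86283223  0.60679862  4.9380361 ]
[ 0.54030701 -0.01489021  0.09650919] [-0.86283223  0.60679862  4.9380361 ]
[ 0.54030701 -0.01489021  0.09650919] [-0.86283223  0.60679862  4.9380361 ]
[ 0.54030701 -0.01489021  0.09650919] [-0.86283223  0.60679862  4.9380361 ]
7.1333
```

View pics/s3.png

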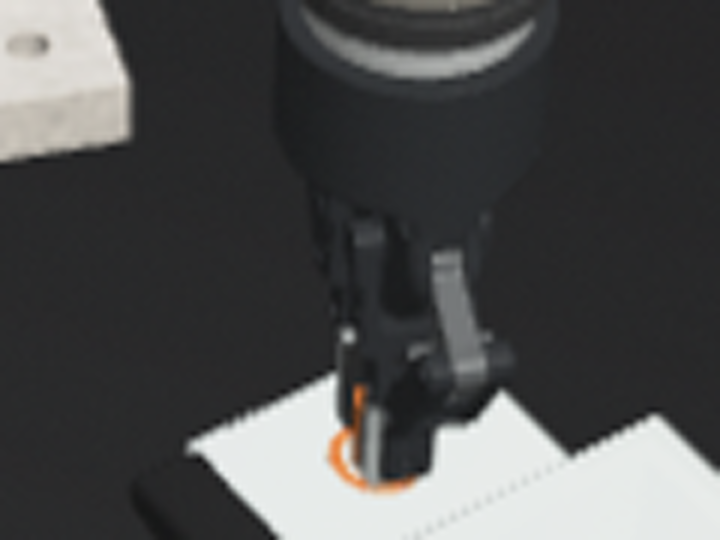

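View pics/d3.png

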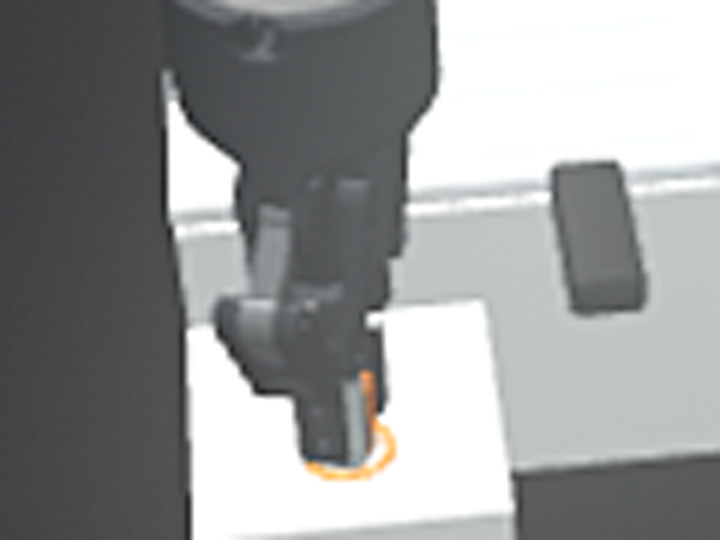

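Run:
```python
from h import *
o=[180,0,-17.5]
fingers.gripper_to(0.5,40)
robot.line_to([.5408,-.0149,.17],o,velocity=.12)
robot.move_to([.6227,.0122,.21],[180,0,91.7])
print(robot.current_time_s(),robot.current_tool_pos(),robot.current_finger_gap())
save("scene","s4",(280,160,140,105),5);save("side","d4",(220,160,140,105),5);save("wrist","w4")
```

```text
9.9 [0.62228799 0.01208319 0.20933403] 0.5055431348983994
```

View pics/s4.png

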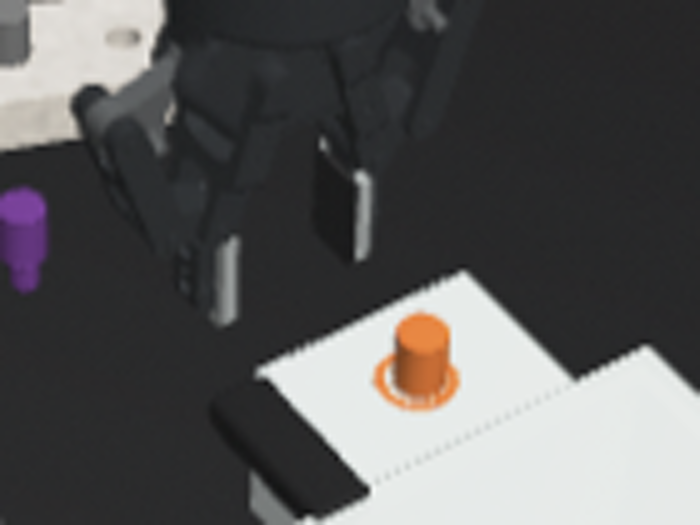

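View pics/d4.png

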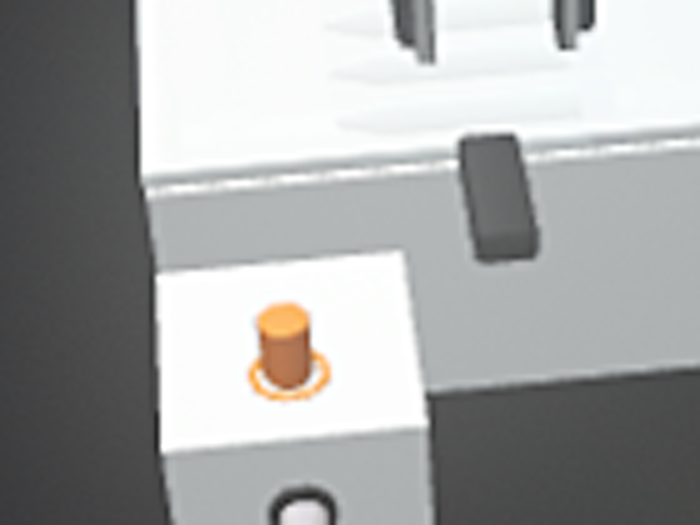

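View pics/w4.png

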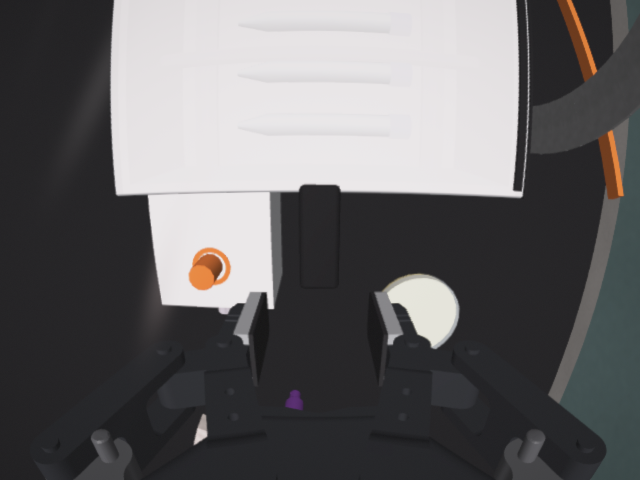

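Run:
```python
from h import *
print(tri([("scene",(364.4,225.4)),("side",(276.6,223.8))]))
tp=np.array([.6227,.0122,.21]);print(wproj([.6227,.0122,.127],tp,[180,0,91.7]),wproj(np.array([.6227,.0122,.127])-.02*np.array([np.cos(np.radians(91.7)),np.sin(np.radians(91.7)),0]),tp,[180,0,91.7]))
```

```text
(array([ 0.54027413, -0.0151729 ,  0.10190816]), array([-0.1,  0.1, -0.1, -0.1]))
[318.98919384 257.82254259] [318.94553294 288.40786528]
```

Run:
```python
from h import *
o=[180,0,91.7]
fingers.gripper_to(0.0,40)
robot.move_to([.5405,-.0150,.16],o)
print(robot.line_to([.5405,-.0150,.112],o,velocity=.04,f_stop=15),robot.current_tool_pos(),robot.current_contact_force())
robot.line_to([.5405,-.0150,.17],o,velocity=.15)
robot.move_to([.6227,.0122,.19],o)
fingers.gripper_to(0.5,60)
print(robot.current_time_s())
print(robot.line_to([.6227,.0122,.118],o,velocity=.08,f_stop=8),robot.current_tool_pos(),robot.current_contact_force())
save("side","d5",(200,120,200,150),4);save("wrist","w5")
```

```text
True [ 0.54022978 -0.01505593  0.11813017] [-0.94806003 -0.31889296  5.78135445]
13.425
False [0.62331607 0.01218761 0.11872363] [-0.30999822  0.58638916 -0.17932418]
```

View pics/d5.png

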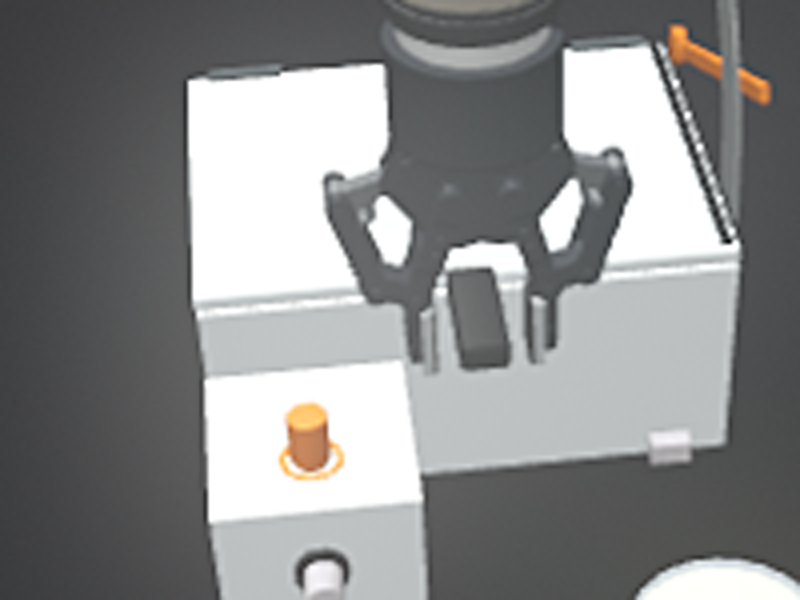

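View pics/w5.png

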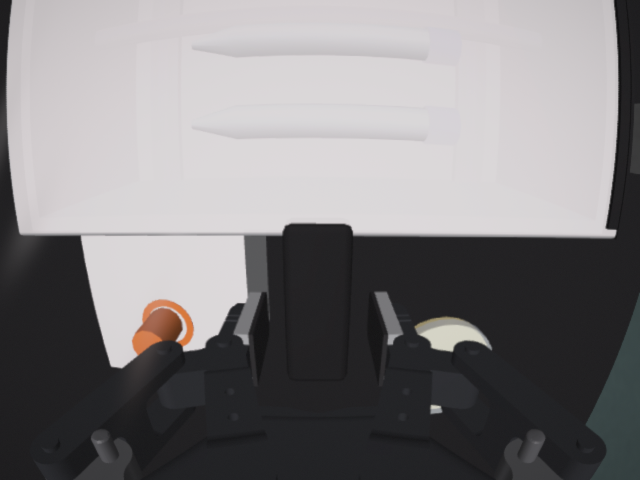

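```bash
cat > arc.py <<'E'
from h import *
v=np.load("v.npy");c,s=np.cos(v[2]),np.sin(v[2]);o=[180,0,91.7]
H=np.array([v[0]+.1*c,v[1]+.1*s,.12])
def tab(a): return H+.24*np.array([-c*np.cos(a),-s*np.cos(a),np.sin(a)])
def go(a0,a1,vel=.06):
    n=max(1,int(np.ceil(abs(a1-a0)/.07)))
    for a in np.linspace(a0,a1,n+1)[1:]:
        robot.line_to(list(tab(a)-[0,0,.002]),o,velocity=vel)
def state():
    robot.pause(.3)
    p=np.mean([robot.current_tool_pos()],0); d=p+[0,0,.002]-H
    print("t",robot.current_time_s(),p,"ang",np.arctan2(d[2],-(d[0]*c+d[1]*s)),"r",np.hypot(d[2],d[0]*c+d[1]*s),robot.current_contact_force(),robot.current_finger_gap())
E
python3 - <<'E'
from arc import *
fingers.gripper_to(0.0,60); state()
go(0,.2); state(); go(.2,float(v[3])); state()
save("scene","s6",(250,190,140,160),4);save("side","d6",(220,60,200,150),4);save("wrist","w6")
E
```

```text
t 15.175 [0.62311024 0.01223127 0.11838263] ang 0.0015946121156746843 r 0.23995253233352906 [-0.35687086 -0.19291438  2.19045014] 0.2668941346259626
t 16.725 [0.62290312 0.01722544 0.16480413] ang 0.19663138522611412 r 0.23957059737543995 [ 6.43731327  2.18191791 -5.63996149] 0.2697522218192287
t 18.3 [0.6225243  0.03217906 0.21194322] ang 0.4035826502422952 r 0.23921432674533852 [ 5.7858713   2.55844177 -6.32220368] 0.2697032648194242
```

View pics/s6.png

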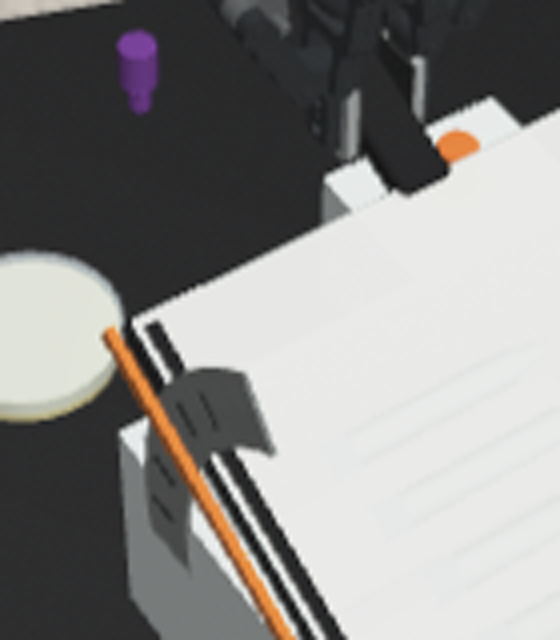

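View pics/d6.png

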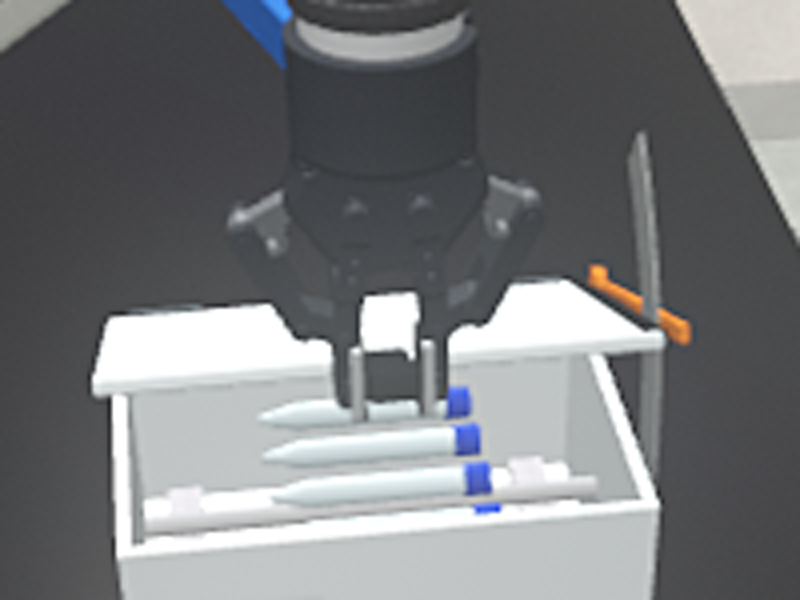

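View pics/w6.png

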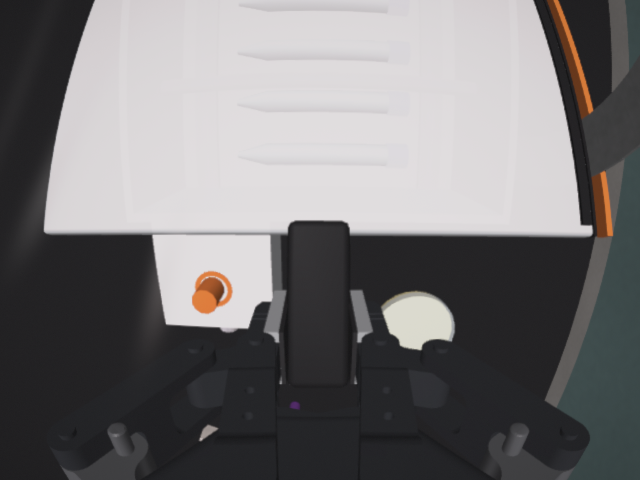

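Run:
```python
from arc import *
save("scene","s7",(265,255,50,37),16);save("side","d7",(350,120,50,37),16);save("side","d7b",(240,130,60,45),13);save("wrist","w7",(540,180,90,67),8)
print(robot.current_time_s(),robot.current_tool_pos(),robot.current_eef_rot())
```

```text
18.65 [0.62252949 0.03218072 0.21195746] [ 1.79973273e+02 -4.83678039e-02  9.16956159e+01]
```

View pics/s7.png

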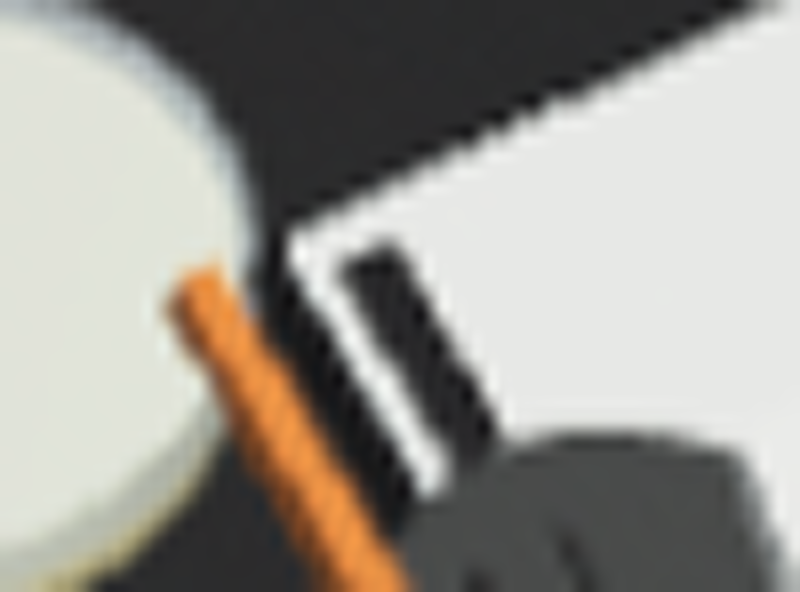

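View pics/d7.png

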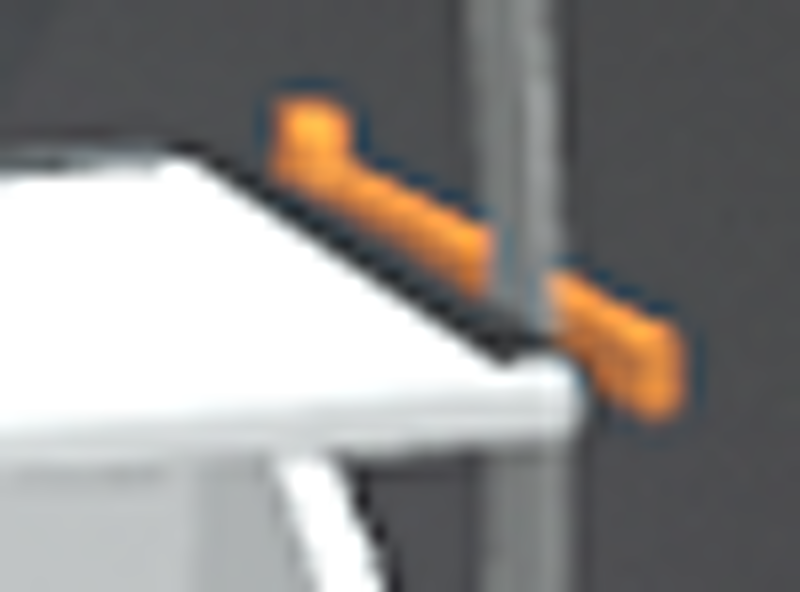

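View pics/d7b.png

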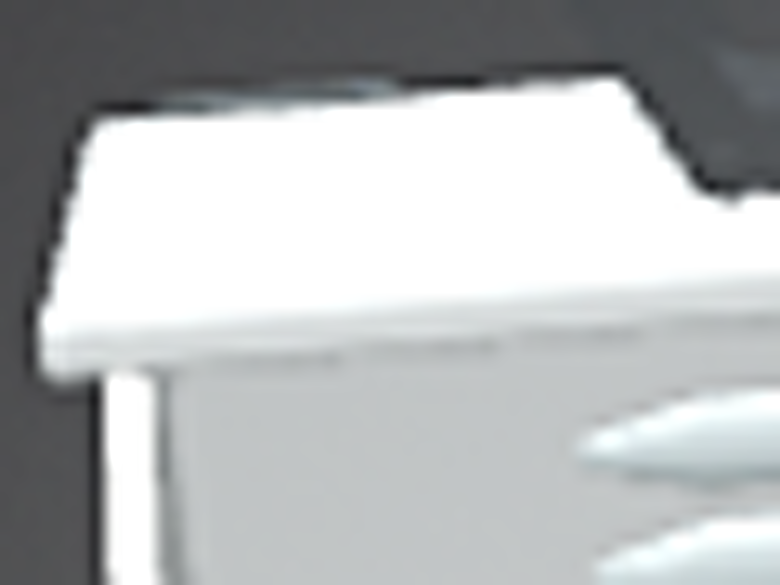

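View pics/w7.png

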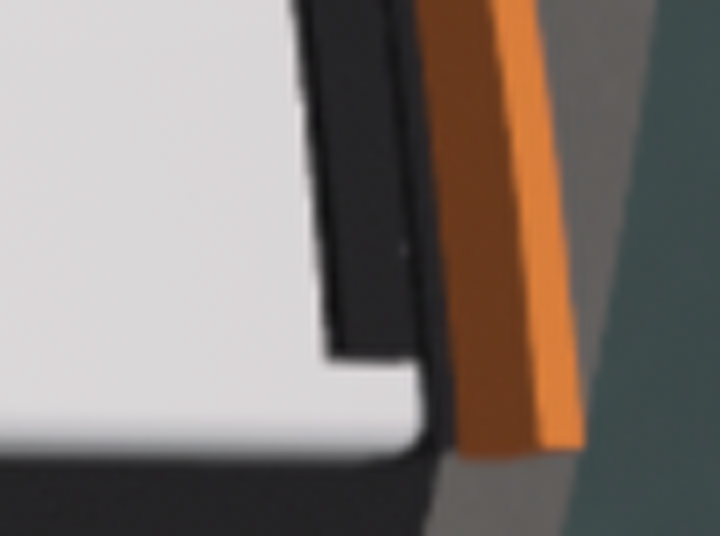

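```bash
cat > meas.py <<'E'
from arc import *
def W(m): 
    m=np.array(m)/1000
    return np.array([v[0]+c*m[0]-s*m[1],v[1]+s*m[0]+c*m[1],m[2]])
def pt(a,r,y,n): return W((100-r*np.cos(a)+n*np.sin(a),y,120+r*np.sin(a)+n*np.cos(a)))
def orange(n):
    im=vision.grab_frame(n).astype(int); return im,((im[:,:,0]>90)&(im[:,:,0]>1.6*im[:,:,2])&(im[:,:,0]-im[:,:,1]>35)).astype(np.uint8)
def render(n,a,shape,dx=0,dy=0,S=8):
    P=np.array([proj(n,pt(a,r,y,h)) for r in (25,200) for y in (-142,-138) for h in (-4,4)])+[dx,dy]
    h=cv2.convexHull(((P+.5)*S).astype(np.float32)).astype(np.int32)
    m=np.zeros((shape[0]*S,shape[1]*S),np.uint8);cv2.fillConvexPoly(m,h,1)
    return cv2.resize(m.astype(np.float32),(shape[1],shape[0]),interpolation=cv2.INTER_AREA)
E
python3 - <<'E'
from meas import *
im,m=orange("scene")
# keep only bar component
n,l,st,ce=cv2.connectedComponentsWithStats(m); print(st[1:])
k=l[283,285] or max(range(1,n),key=lambda i:st[i,3]); m=(l==k).astype(np.float32)
x,y,w,h,_=st[k]; print("comp",st[k])
def cost(p):
    r=render("scene",p[0],(480,640),p[1],p[2]); return ((r-m)**2)[y-8:y+h+8,x-8:x+w+8].sum()
from scipy.optimize import minimize
r=minimize(lambda p:cost([p[0],0,0]),[.41],method="Nelder-Mead",options=dict(initial_simplex=[[.39],[.43]]));print("mark scene",r.x,r.fun,m.sum())
r=minimize(lambda p:cost([.41+p[0]*.02,p[1],p[2]]),[0,0,0],method="Nelder-Mead",options=dict(initial_simplex=[[0,0,0],[1,0,0],[0,1,0],[0,0,1]]));print("free",.41+r.x[0]*.02,r.x,r.fun)
obs=[("scene",(282.6,269.5),-131,4),("side",(242.7,154.),131,4),("side",(243.3,158.6),131,-4),("side",(385.6,142.8),-131,4),("side",(385.8,146.5),-131,-4)]
f=lambda q:np.concatenate([proj(n,pt(q[0],200,y,h))-u for n,u,y,h in obs])
q=least_squares(f,[.4]);print("cover",q.x,np.round(q.fun,1))
for o in obs:
  o1=o; q=least_squares(lambda q:proj(o1[0],pt(q[0],200,o1[2],o1[3]))-o1[1],[.4]);print(o1,q.x,np.round(q.fun,1))
g=lambda a:proj("side",pt(a[0],200,-140,0))-(390.9,142.8);q=least_squares(g,[.4]);print("mark side",q.x,q.fun)
E
```

```text
[[199 190  27  43 724]
 [225 219   1   1   1]
 [207 222   1   1   1]
 [359 223  11   8  59]
 [208 227   1   1   1]
 [276 272  64 108 519]
 [342 388  11  15 108]]
comp [276 272  64 108 519]
mark scene [0.38625] 94.000244140625 519.0
free 0.4306360541091921 [ 1.03180271 -1.68732085 -0.52931786] 36.248291015625
cover [0.40181998] [ 0.6  0.5 -0.1  0.4 -0.2  0.3  0.2 -0.7  0.2 -0. ]
('scene', (282.6, 269.5), -131, 4) [0.40558498] [0.7 0.4]
('side', (242.7, 154.0), 131, 4) [0.40538883] [-0.2  0. ]
('side', (243.3, 158.6), 131, -4) [0.40388466] [-0.2  0. ]
('side', (385.6, 142.8), -131, 4) [0.39546057] [ 0.3 -0. ]
('side', (385.8, 146.5), -131, -4) [0.40147214] [ 0.2 -0. ]
mark side [0.41153667] [-0.23416975  0.00561433]
```

```bash
cat > joint.py <<'E'
from h import *
v0=np.load("v.npy")
tp=np.array([0.6225,0.0322,0.21195]);rot=[179.973,-.048,91.696]
sig={"scene":.7,"side":.5,"wrist":1.}
A=[("side",(390.9,142.8),200,-140,0),("scene",(277.2,273.4),200,-140,0),
("wrist",(606.8,235.8),200,-138,4),("wrist",(612.7,235.8),200,-142,4),("wrist",(596.7,236.7),200,-138,-4)]
B=[("scene",(282.6,269.5),200,-131,4),("side",(242.7,154.),200,131,4),("side",(243.3,158.6),200,131,-4),("side",(385.6,142.8),200,-131,4),("side",(385.8,146.5),200,-131,-4),
("wrist",(46,232.5),200,131,4),("wrist",(593,235.5),200,-131,4)]
S=[("scene",(409.5,229.3),0,131,4),("side",(248.6,195.6),0,131,4),("side",(385,183),0,-131,4)]
F=[("side",(252.4,250.4),(-200,130.5,75)),("side",(305.6,245),(-200,35.5,75)),("side",(300.4,210.4),(-100,35.5,75)),("scene",(363.2,236),(-164.7,82.7,75)),("side",(277.8,234.6),(-164.7,82.7,75))]
def W(v,m):
    c,s=np.cos(v[2]),np.sin(v[2]);m=np.array(m)/1000
    return np.array([v[0]+c*m[0]-s*m[1],v[1]+s*m[0]+c*m[1],m[2]])
pt=lambda v,a,r,y,n:W(v,(100-r*np.cos(a)+n*np.sin(a),y,120+r*np.sin(a)+n*np.cos(a)))
O={"scene":5,"side":7,"wrist":9}
def pr(p,n,X): return (wproj(X,tp,rot) if n=="wrist" else proj(n,X))+p[O[n]:O[n]+2]
def f(p,full=False,cams=None):
    e=[]
    for L,a in ((A,p[3]),(B,p[4])):
        e+=[(pr(p,n,pt(p,a,r,y,h))-u)/sig[n] for n,u,r,y,h in L if not cams or n in cams]
    e+=[(pr(p,n,pt(p,0,200,y,h))-u)/sig[n] for n,u,_,y,h in S if not cams or n in cams]
    e+=[(pr(p,n,W(p,m))-u)/sig[n] for n,u,m in F if not cams or n in cams]
    if full: return e
    return np.concatenate(e+[p[5:11]/2])
p0=np.concatenate([v0[:3],[.41,.403],np.zeros(6)])
for cams in (None,["side"],["wrist"],["side","scene"],["side","wrist"]):
    q=least_squares(lambda p:np.concatenate([f(p,cams=cams),(p[:3]-v0[:3])/[.003,.003,.01]]),p0,x_scale=np.array([.01]*5+[1]*6));p=q.x
    print(cams,"mark %.4f cover %.4f diff %.4f"%(p[3],p[4],p[3]-p[4]),p[:2],np.degrees(p[2]),np.round(p[5:],1),"cost",round(q.cost,1))
    if cams is None: print(np.round(f(p,True),1).tolist())
E
python3 joint.py
```

```text
None mark 0.4049 cover 0.3936 diff 0.0113 [0.61944863 0.14975588] 91.44727159568534 [ 0.8  0.9 -0.2 -1.   0.4 -2.4] cost 20.7
[[0.3, 1.1], [-0.3, -0.3], [0.5, -0.5], [-0.1, -0.5], [0.4, 0.4], [-0.2, 1.0], [0.0, 1.8], [-0.1, 1.4], [1.3, 0.0], [1.1, 1.3], [-2.7, 0.9], [1.8, 0.3], [0.1, -1.2], [-1.4, -2.0], [0.8, -1.8], [-0.3, -0.6], [-0.9, -0.3], [-0.8, -0.5], [0.2, 0.3], [0.0, -0.3]]
['side'] mark 0.4163 cover 0.4050 diff 0.0113 [0.61883132 0.15421435] 91.47832119834253 [-0.   0.   0.3  1.   0.   0. ] cost 3.6
['wrist'] mark 0.3996 cover 0.3827 diff 0.0169 [0.61992168 0.15148083] 91.34293580997125 [-0.   0.   0.   0.   0.5  0.2] cost 0.9
['side', 'scene'] mark 0.4162 cover 0.4052 diff 0.0110 [0.61919973 0.15371061] 91.42501206330162 [-0.8 -0.3  0.2  0.8  0.   0. ] cost 4.9
['side', 'wrist'] mark 0.4048 cover 0.3934 diff 0.0115 [0.61974175 0.14973329] 91.45827750145973 [ 0.  -0.  -0.4 -1.   0.  -2.5] cost 19.1
```

Run:
```python
from arc import *
go(.4083,.4183,.02); state()
save("scene","s8",(265,255,50,37),16);save("side","d8",(350,120,50,37),16);save("wrist","w8",(540,180,90,67),8)
save("side","d8b",(240,130,60,45),13);save("side","d8f")
print(robot.current_time_s(),robot.current_tool_pos(),robot.current_eef_rot())
```

```text
t 19.2667 [0.62248157 0.03296853 0.21374636] ang 0.4118128632256874 r 0.23920366582735147 [ 7.43343251  1.88650178 -6.56483581] 0.26376709697229417
19.5167 [0.62247759 0.03295147 0.21371938] [ 1.79995242e+02 -1.58130506e-02  9.17015810e+01]
```

View pics/d8.png

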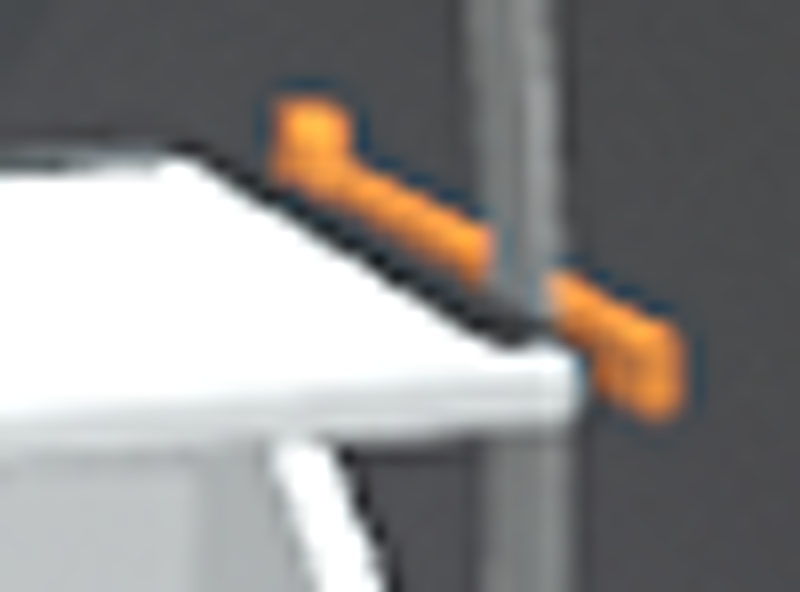

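View pics/w8.png

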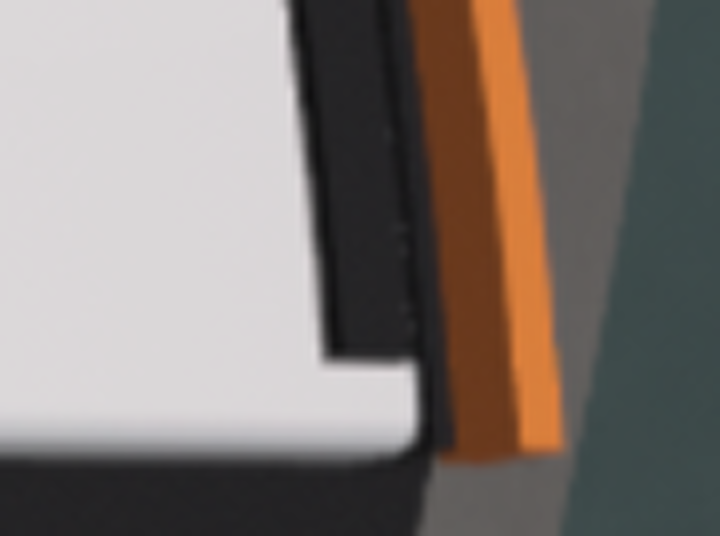

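View pics/s8.png

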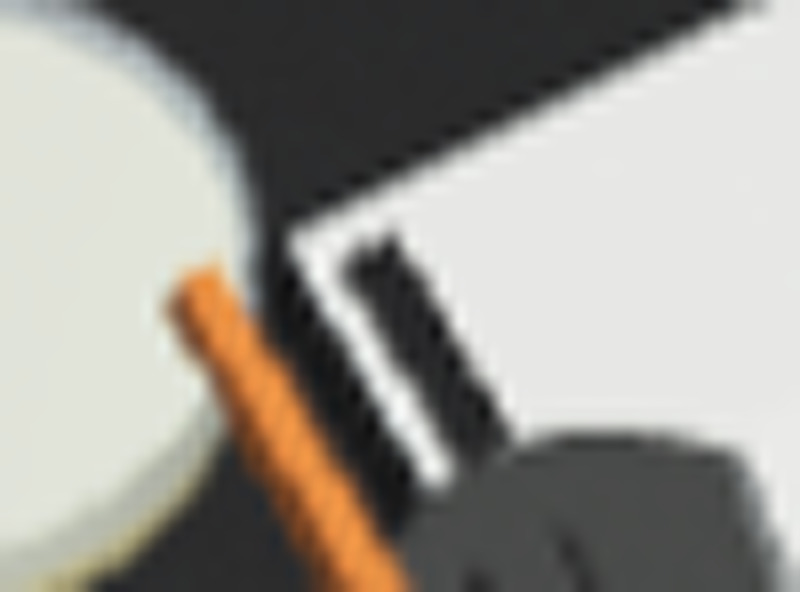

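View pics/d8f.png

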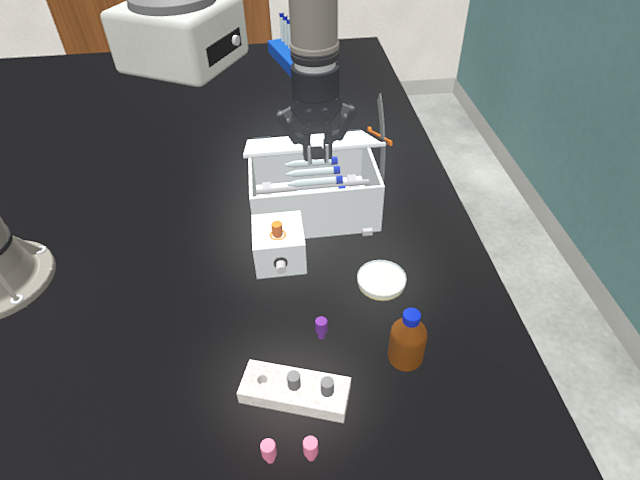

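Run:
```python
import re
src=open("joint.py").read().split("p0=")[0]; exec(src)
v=np.array([.6194,.1525,np.radians(91.55)])
tp=np.array([0.62248,0.03296,0.21373]);rot=[179.995,-.016,91.70]
px=lambda a,y,n,r=200:wproj(pt(v,a,r,y,n),tp,rot)
print("obs: cover edge at row~420 col 592.1; bar in-top 604.6,235.8 out-top 610,235.8 in-bot 594.7,236.9")
# observed lateral distance between cover top edge and bar top inner edge at row 232
for a in (.40,.41,.42):
  print(a,px(a,-131,4),px(a,-138,4),px(a,-142,4),px(a,-138,-4))
def colat(a,y,n,row):
  rs=np.linspace(150,200,200);P=np.array([px(a,y,n,r) for r in rs]);return np.interp(row,P[:,1],P[:,0])
# crop row 380 ->227.06: cover edge 419, dark; bar: bottom 448, in-top 512, out 558 (read below)
im=cv2.imread("pics/w8.png")[:,:,::-1]
for row in (200,300,380):
  r=180+(row+.5)/8-.5
  l=im[row].astype(int); 
  print("row",r,"model .411:",[round(float(colat(.411,y,n,r)),2) for y,n in ((-131,4),(-138,-4),(-138,4),(-142,4))])
  print([ (x,l[x].tolist()) for x in range(390,580,6)] if row==380 else "")
  for nm,m in (("dark->brown",(l[:,0]-l[:,2])>40),("bright",l[:,0]>160)):
    xs=[x for x in np.flatnonzero(m) if x>380]; print(nm,540+(xs[0]+.5)/8-.5,540+(xs[-1]+.5)/8-.5)
```

```text
obs: cover edge at row~420 col 592.1; bar in-top 604.6,235.8 out-top 610,235.8 in-bot 594.7,236.9
0.4 [594.93865356 232.38021901] [604.5246428 232.5619218] [609.79515852 232.66446252] [594.47356976 234.47651159]
0.41 [597.52744036 231.76348691] [607.11957567 231.9588194 ] [612.39053097 232.06900763] [596.93768296 234.07004372]
0.42 [600.15079318 231.09318543] [609.74726777 231.30351499] [615.01763019 231.42211229] [599.4344121  233.61618945]
row 204.5625 model .411: [595.17, 594.39, 604.68, 609.91]

dark->brown 593.6875 607.5625
bright 601.6875 607.0625
row 217.0625 model .411: [596.49, 595.7, 606.03, 611.28]

dark->brown 594.9375 608.8125
bright 602.8125 608.3125
row 227.0625 model .411: [597.4, 596.62, 606.97, 612.23]
[(390, [216, 213, 214]), (396, [216, 213, 214]), (402, [217, 213, 215]), (408, [210, 206, 209]), (414, [153, 151, 153]), (420, [69, 68, 69]), (426, [33, 32, 33]), (432, [29, 29, 30]), (438, [39, 37, 39]), (444, [49, 39, 38]), (450, [78, 48, 32]), (456, [99, 55, 30]), (462, [107, 58, 30]), (468, [106, 57, 30]), (474, [105, 56, 28]), (480, [106, 56, 29]), (486, [106, 57, 29]), (492, [105, 57, 28]), (498, [104, 56, 29]), (504, [105, 58, 29]), (510, [135, 76, 37]), (516, [184, 105, 50]), (522, [210, 121, 57]), (528, [219, 127, 60]), (534, [217, 126, 60]), (540, [217, 126, 59]), (546, [218, 127, 59]), (552, [210, 124, 61]), (558, [168, 112, 75]), (564, [110, 97, 92]), (570, [99, 94, 93]), (576, [97, 94, 93])]
dark->brown 595.8125 609.8125
bright 587.1875 609.3125
```

```bash
python3 - <<'E'
import cv2,numpy as np
im=cv2.imread("pics/d8f.png")[:,:,::-1].astype(int)
print("rows 136..152; gray of cover columns")
for r in range(136,152): print(r,[int(im[r,c].sum()//3) for c in (360,366,372,376,380,382,384,385,386,387)],"R-B",[int(im[r,c,0]-im[r,c,2]) for c in range(384,396)])
print("left");
for r in range(148,164): print(r,[int(im[r,c].sum()//3) for c in range(240,256,2)])
E
python3 - <<'E'
exec(open("joint.py").read().split("p0=")[0])
# side-only model prediction
v=np.array([.61883,.15421,np.radians(91.478)])
for a in (.405,.411,.417):
  print(a,"tip top in/out, bot in/out",[np.round(proj("side",pt(v,a,200,y,n)),2).tolist() for y,n in ((-138,4),(-142,4),(-138,-4),(-142,-4))],"cover R top/bot, L",[np.round(proj("side",pt(v,a,200,y,n)),2).tolist() for y,n in ((-131,4),(-131,-4),(131,4),(131,-4))])
E
```

```text
rows 136..152; gray of cover columns
136 [255, 255, 163, 84, 135, 118, 123, 88, 69, 73] R-B [-12, -16, -16, -10, -5, -4, -3, -3, -3, -2, -2, -3]
137 [255, 255, 255, 64, 121, 120, 161, 146, 100, 67] R-B [68, 113, 59, -27, -15, -8, -4, -4, -3, -3, -4, -3]
138 [255, 255, 255, 71, 88, 121, 161, 168, 159, 129] R-B [66, 162, 181, 110, 2, -25, -14, -7, -5, -3, -3, -3]
139 [255, 255, 255, 223, 69, 91, 142, 143, 142, 157] R-B [39, 126, 167, 174, 170, 109, 2, -24, -12, -6, -3, -3]
140 [255, 255, 255, 255, 49, 60, 90, 108, 118, 133] R-B [21, 98, 130, 147, 170, 184, 179, 116, 15, -10, -5, -4]
141 [255, 255, 255, 255, 171, 96, 139, 91, 88, 107] R-B [-13, 23, 71, 102, 128, 162, 174, 147, 65, -15, -5, -3]
142 [255, 255, 255, 255, 255, 249, 252, 205, 91, 99] R-B [-7, -16, -15, 94, 117, 119, 148, 149, 77, -18, -6, -3]
143 [255, 255, 253, 242, 237, 233, 240, 212, 114, 99] R-B [-6, -10, -21, 97, 125, 122, 151, 150, 76, -18, -5, -3]
144 [254, 242, 224, 217, 212, 211, 219, 198, 118, 81] R-B [-5, -7, -15, 48, 93, 125, 160, 156, 82, -16, -6, -3]
145 [227, 218, 211, 212, 216, 213, 216, 182, 95, 65] R-B [-6,
[... 1246 characters left out ...]
, 80, 77, 255, 255, 153, 196]
162 [78, 79, 81, 78, 255, 255, 147, 197]
163 [79, 81, 81, 75, 255, 255, 138, 197]
0.405 tip top in/out, bot in/out [[389.35, 140.97], [391.48, 140.79], [389.45, 145.33], [391.57, 145.15]] cover R top/bot, L [[385.62, 141.29], [385.73, 145.65], [242.48, 153.31], [243.01, 157.74]]
0.411 tip top in/out, bot in/out [[389.33, 140.31], [391.47, 140.13], [389.44, 144.68], [391.56, 144.5]] cover R top/bot, L [[385.6, 140.63], [385.71, 145.0], [242.4, 152.64], [242.93, 157.08]]
0.417 tip top in/out, bot in/out [[389.32, 139.65], [391.45, 139.48], [389.42, 144.03], [391.55, 143.85]] cover R top/bot, L [[385.58, 139.97], [385.7, 144.34], [242.33, 151.97], [242.85, 156.41]]
```

Run:
```python
from arc import *
robot.pause(1.0); state()
im=vision.grab_frame("side").astype(int); print([int(im[r,383].sum()//3) for r in range(143,149)],[int(im[r,390,0]-im[r,390,2]) for r in range(143,149)])
workorder.close_job()
```

```text
t 20.8167 [0.62247761 0.03294162 0.2136952 ] ang 0.4115720551920515 r 0.239207747452983 [ 7.48398062  2.18188856 -7.24598308] 0.2650324093110149
[233, 212, 212, 161, 119, 125] [151, 163, 114, 22, -9, -5]
the job is handed in; nothing more can be done
```

I moved the orange plug from the tray into the interlock socket and let go of it. I then lifted the cover by its tab to the orange pointer and handed the job in at about 21 s, still holding it there.

- **Plug:** Before the cover was touched, I pressed on the plug's head with closed fingers. They stopped at a height that puts the top at 101 mm, which is what a fully home plug should show.
- **Cover angle:** The first lift stopped about 0.011 rad short of the pointer, by a fit to the images, so I raised it slightly. The arm's position now reads 0.412 rad.
- **Match to the pointer:**
  - In the side view, the lower edges of the cover and pointer matched to about 0.05 px, and the wrist view agreed to about 0.004 rad.
  - The separate estimates of the pointer's own angle ranged from 0.400 to 0.416 rad. A fit to the pointer's outline in the scene view gave 0.386–0.431, and I set that aside. I relied on the direct comparison with the cover.
- **Stability:** The cover and grip held steady for over a second before I handed in. A sideways force of about 7 N at the tab remained.
- **Other items:** In the last full side view, taken just before handing in, the pointer, both grey plugs, the dish and the bottle looked undisturbed.

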